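# Close the swab jar in the glove box without cross-threading

## Robot

A 6-joint arm with a two-finger parallel gripper is mounted at the origin on the work surface. World frame = base frame: x ahead of the robot, y to its left, z up, the work surface at z = 0. Lengths are in m, angles in rad, forces in N, time in s.
With the tool pointing down it reaches from about 0.375 to 0.975 m from the base axis. Payload 3.8 kg.
Tool frame: the origin (TCP) lies at the very end of the fingers, on their centre line; the grasp point (between the pads) lies 19 mm behind it; z points along the fingers, y is the direction in which the jaws open and shut (so a half turn about z gives the same grasp; the last joint's range is limited). The gripper opens to 85 mm and grips with 20 to 120 N. Pads are 22 mm wide; open, the fingers measure 114 mm over their backs; the gripper's body (76 mm by 85 mm) begins 54 mm behind the grasp point. The pads swing forward as they close: fully open they stand 13 mm farther back than shut.
Start: joints at [-1.351, 0.264, 1.604, -0, 1.274, -0.037], TCP at [0.171, -0.653, 0.231] pointing down, gripper open.
Joint ranges: [-2.63, 2.63], [-0.94, 2.18], [0.31, 2.57], [-1.31, 4.45], [0, 2.66], [-2.55, 2.55]. Speed limits (rad/s): [2.57, 2.57, 3.14, 3.14, 3.14, 3.14].

## Interface

Orientations are given as a rotation vector (axis times angle).
In Python, from workcell import read_state, read_camera, camera_info, finish_job gives the robot as it stands. The module is installed in compiled form; this text tells all that it offers.
- The arm moves only by the tool play_rows, never from a script. Its argument "motion" is a list of rows, each a list of 5 numbers: the shift along the tool's x, y, z in units of 1000 mm (1.0 is 1000 mm), then the turn about the tool's z in units of 2 pi rad (1.0 is 2 pi rad), then the finger opening in mm, from 0 to 85.4. A call has 1 to 5 rows; each row shifts and turns the commanded pose from where the row before left it, along the tool's axes as they then stand; what a row does not reach is not made up. A row lasts 1/8 s, in which the tool goes at most 62.5 mm and 10.7 degrees, less where a joint would pass 70% of its speed; a pose out of reach is approached as far as the arm can. A call with a number of a shift or a turn outside -1 to 1 is refused whole. A call with a gripper value outside its range is refused whole. The fingers move at their own pace and stop on an object; "squeeze" is the grip in N (left out, the last holds). Time passes only in rows, so rows that do not move let the fingers close. It gives the time, the measured TCP pose, the force and the opening at its end, in the units of the state.
- read_state(): the state, without advancing time (a new reading comes with each control period).
- read_camera(name): name is "scene" or "top" or "wrist"; returns the picture (480x640x3 uint8, red, green, blue); there is no depth.
- camera_info(name): a dict with "intrinsics" (3x3 intrinsics, pixels), "pose" (4x4, takes a point from camera to world coordinates). Camera axes: x right, y down, z forward; pixel columns grow to the right and rows downward; lengths in m; the calibration is good to about 2 mm. The wrist camera is an equidistant fisheye: a pixel r from the principal point sees the ray r / f radians off the axis. A picture is of the moment at which its call begins: read the wrist's pose just before it. camera_info takes no time and is no camera call; for the wrist camera it gives the pose at the moment of the call.
- finish_job(): hands the job in, once; it reports no verdict.
The state is a dict: "time": time; "q": joint angles; "joint_vel": joint speeds; "joint_torque": joint torques, N m; "tool_pos": TCP position; "tcp_rot": TCP orientation; "wrist_force": force on the tool from outside, world axes, zero at the start; "torque": the same for the moment, N m; "width": opening from 0.0 (shut) to 1.0 (fully open).
Only numpy, scipy, OpenCV 4.12 (cv2) and the standard library are available. Lean on these libraries where they do the work, as an engineer would, in place of code of your own. Each camera call takes 0.05 s, during which the arm holds its last target. There are 200 camera calls.

## Task

The blue lid has only been laid on top of its swab jar. Without lifting it off, turn it backward (anticlockwise from above) until it drops a step onto the neck, then turn it forward (clockwise) to its stop so the jar is closed, and let go. Leave the jar with the orange lid where it stands.

Things in the scene. Friction and masses are not known exactly. Their poses are not given: they have to be found in the camera images.
- lid: Loose blue screw lid, 84 mm wide, 120 g. Origin: on its axis, underside of the skirt; z up. Disc top 24 mm above it; on that a centred grip bar, 60 mm along lid x, 16 mm wide (pinch it from above), 24 to 56 mm above the origin, white stripe at its +x end. Three lugs inside lie on the jar's thread at the start, lid origin 96.5 mm above the jar's. 3 mm side play, only friction resists turning.
- jar: Glass swab jar, 104 mm wide, fixed to the table, shoulder 85 mm high. Origin: on its axis at its underside; z up. Its thread is three level flanges with gaps, ending in hard stops. Lid x along jar x (within 12 degrees): lugs over the gaps. The lid then drops 10 mm (origin 86.5 mm above the jar's), by its weight if free, or following the hand down. At the start it lies 40 to 70 degrees clockwise of that.
- green_mark (a point): Green mark, 6 mm wide, on the fixed jar's shoulder, 47 mm from the jar's axis along jar x: the lid drops with its stripe here; backward it stops about 16 degrees past it. Once dropped, the lid turns clockwise under the flanges to a hard stop about 76 degrees from here, at a black mark. While still up on the flanges the same stop blocks it, so clockwise first does not close it.
- orange_jar: Bystander: the same kind of jar, loose, already closed with an orange lid, 104 mm wide, 143 mm high, 0.8 kg. Origin: on its axis at its underside; z up. Other bystanders: a rack of tubes and a small red-capped bottle.
Mind the look-alikes: they are no part of the job. What is shaped like the jar but yellow is not meant. Leave any turquoise look-alike of the lid alone.

How it is judged:
On the way:
1. the blue lid has been turned back to the green mark and has dropped there a step, level, onto the neck (z of lid in the frame of jar below 0.0895 m and angle between lid's own z axis and vertical below 0.09 rad and angle between the x axis of lid and the x axis of jar, either way round below 0.6 rad), for 0.1 s.
At the end, for the whole second after the job is handed in: The blue lid sits level (5 degrees) on the jar's neck, dropped (within 3 mm of its low position), turned clockwise under the thread to at least 60 degrees from the green mark (the stop is at about 76), and lies still (z of lid in the frame of jar between 0.08 and 0.0895 m and angle between lid's own z axis and vertical below 0.09 rad and horizontal distance between lid and jar below 0.01 m and angle between the x axis of lid and the y axis of jar, either way round below 0.52 rad and linear speed of lid below 0.02 m/s and angular speed of lid below 0.1 rad/s); the robot touches nothing.
It fails at once if the blue lid is lifted more than 15 mm above where it lay on the thread (z of lid in the frame of jar above 0.1115 m).
It fails at once if the jar with the orange lid is moved more than 25 mm (distance of orange_jar from where it was at the start of the episode above 0.025 m).
It also fails if it takes over 32 s, if anything falls off the work surface, if the arm or the gripper's body presses on something with over 40 N, if the wrist force passes 120 N, or if a joint passes its speed limit or range.

## Working session

There is one attempt and no reset: what is moved stays moved. The work goes in short steps, Python scripts to look and compute and a tool call to move; the robot and the scene stay as the last step left them, time stands still between calls to the robot, and variables do not carry over. Pictures are saved under pics/ and viewed, about 8 in all and at most 12, crops included, and the job is handed in when it is done.

Besides the shell and the picture viewer there is one more tool, called after ">>>" by a JSON object that holds its "op" and its "data", one argument or row to a line. play_rows: Moves the arm, as the interface text tells. Shifts and turns lie within -1 to 1; 1 stands for 1000 mm of shift or 2 pi rad of turn. Its arguments: {"type":"object","properties":{"motion":{"type":"array","items":{"type":"array","items":{"type":"number"}}},"squeeze":{"type":"number"}},"required":["motion"]}

```bash
mkdir -p pics; cat > h.py <<'E'
import numpy as np, cv2
from workcell import *
from scipy.spatial.transform import Rotation as R
def ray(ci,uv):
    K,T=np.array(ci["intrinsics"]),np.array(ci["pose"])
    d=np.array([(uv[0]-K[0,2])/K[0,0],(uv[1]-K[1,2])/K[1,1],1.])
    return T[:3,3],T[:3,:3]@(d/np.linalg.norm(d))
def fray(ci,uv):
    K,T=np.array(ci["intrinsics"]),np.array(ci["pose"])
    d=np.array([(uv[0]-K[0,2])/K[0,0],(uv[1]-K[1,2])/K[1,1]]);r=np.linalg.norm(d)
    v=np.array([*(d/max(r,1e-9)*np.sin(r)),np.cos(r)])
    return T[:3,3],T[:3,:3]@v
def atz(o,d,z): return o+d*(z-o[2])/d[2]
def tri(rays):
    A=0;b=0
    for o,d in rays:
        P=np.eye(3)-np.outer(d,d);A=A+P;b=b+P@o
    return np.linalg.solve(A,b)
def grab(n,f):
    ci=camera_info(n);im=read_camera(n);cv2.imwrite(f"pics/{f}.png",im[...,::-1]);return ci,im
E
python3 - <<'E'
from h import *
import pickle
for n in("top","scene","wrist"):
    ci,im=grab(n,n+"0");pickle.dump(ci,open(n+"0.pkl","wb"));print(n,np.round(ci["intrinsics"],1).tolist(),np.round(ci["pose"],3).tolist())
E
```

```text
top [[473.2, 0.0, 320.7], [0.0, 473.2, 233.0], [0.0, 0.0, 1.0]] [[0.01, -0.987, 0.159, 0.396], [-1.0, -0.012, -0.01, 0.016], [0.011, -0.158, -0.987, 0.804], [0.0, 0.0, 0.0, 1.0]]
scene [[509.2, 0.0, 312.9], [0.0, 509.2, 238.1], [0.0, 0.0, 1.0]] [[0.433, 0.657, -0.617, 0.913], [0.901, -0.324, 0.288, -0.191], [-0.011, -0.681, -0.732, 0.561], [0.0, 0.0, 0.0, 1.0]]
wrist [[371.6, 0.0, 322.6], [0.0, 371.6, 238.4], [0.0, 0.0, 1.0]] [[0.254, -0.929, -0.269, 0.24], [-0.967, -0.244, -0.07, -0.634], [-0.001, 0.278, -0.961, 0.374], [0.0, 0.0, 0.0, 1.0]]
```

View pics/top0.png

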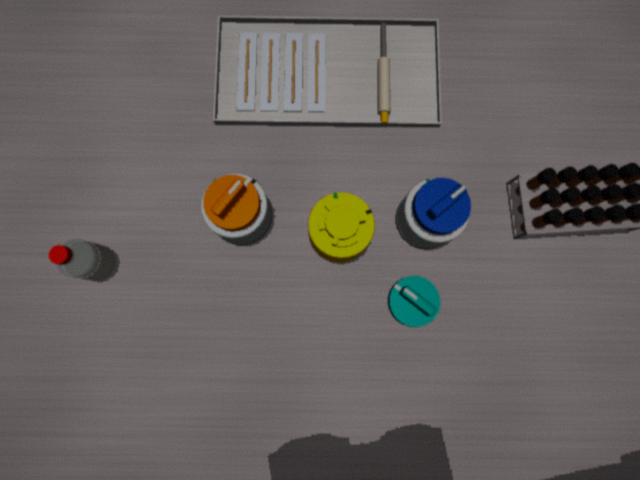

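View pics/scene0.png

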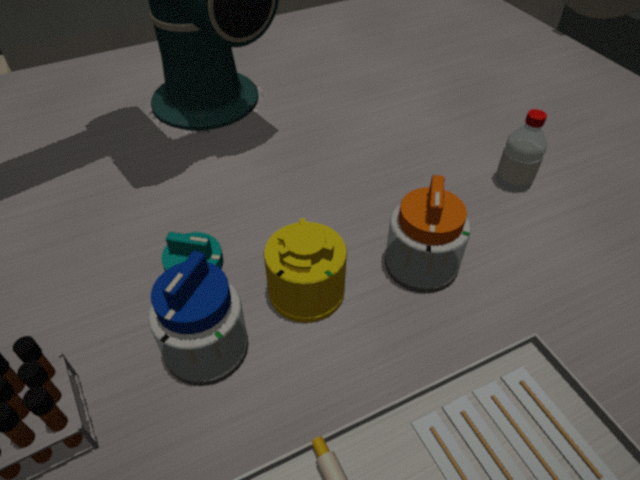

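The top view shows the blue lid at about (442,206), its stripe toward (462,190) and the green mark at (427,183). In the scene view the lid is at (190,298), the green mark at (220,335) and the black mark at (165,338). I'll zoom in to measure.

```bash
python3 - <<'E'
from h import *
a=cv2.imread("pics/top0.png")[165:255,390:485];b=cv2.imread("pics/scene0.png")[240:390,140:260]
f=lambda x,s:cv2.convertScaleAbs(cv2.resize(x,None,fx=s,fy=s,interpolation=cv2.INTER_CUBIC),alpha=1.6)
A=f(a,4.2);B=f(b,3.2);H=max(len(A),len(B));p=lambda x:cv2.copyMakeBorder(x,0,H-len(x),0,0,0)
cv2.imwrite("pics/c1.png",np.hstack([p(A),p(B)]));print(A.shape,B.shape)
E
```

```text
(378, 399, 3) (480, 384, 3)
```

View pics/c1.png

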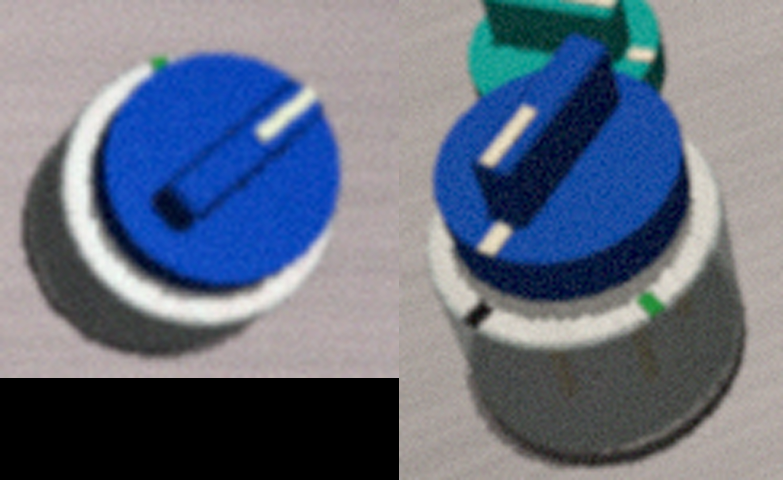

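```bash
python3 - <<'E'
from h import *
import pickle
t=pickle.load(open("top0.pkl","rb"));s=pickle.load(open("scene0.pkl","rb"))
T=lambda x,y:ray(t,(390+x/4.2,165+y/4.2));S=lambda x,y:ray(s,(140+(x-399)/3.2,240+y/3.2))
P={}
for n,a,b in[("disc",(222,169),(560,166)),("green",(158,63),(651,303)),("sout",(314,92),(487,160)),("sin",(262,132),(530,112))]:
    P[n]=tri([T(*a),S(*b)]);print(n,P[n].round(4),atz(*T(*a),{"disc":.1205,"green":.085}.get(n,.1525)).round(4),atz(*S(*b),{"disc":.1205,"green":.085}.get(n,.1525)).round(4))
bk=atz(*S(479,314),.085);print("black",bk)
c=P["disc"][:2]
for n in("green","sout"):
    d=P[n][:2]-c;print(n,np.hypot(*d),np.degrees(np.arctan2(d[1],d[0])))
d=bk[:2]-c;print("black",np.hypot(*d),np.degrees(np.arctan2(d[1],d[0])))
d=P["sout"]-P["sin"];print("bar dir",np.degrees(np.arctan2(d[1],d[0])))
x=read_state();print(x);print(R.from_rotvec(x["tcp_rot"]).as_matrix().round(3))
E
```

```text
disc [ 0.5507 -0.1714  0.1159] [ 0.5494 -0.1711  0.1205] [ 0.555  -0.1706  0.1205]
green [ 0.5972 -0.1577  0.0867] [ 0.5977 -0.1581  0.085 ] [ 0.5961 -0.1577  0.085 ]
sout [ 0.5692 -0.193   0.1537] [ 0.5693 -0.1944  0.1525] [ 0.5686 -0.192   0.1525]
sin [ 0.5554 -0.1754  0.1526] [ 0.5552 -0.1763  0.1525] [ 0.5557 -0.1746  0.1525]
black [ 0.57461274 -0.21144686  0.085     ]
green 0.04843628581517233 16.348285089962438
sout 0.028427676756355897 -49.529410608009854
black 0.04665222621914774 -59.2162339831421
bar dir -51.834467070829206
{'time': 0.15, 'q': array([-1.35091551e+00,  2.64613401e-01,  1.60509417e+00,  3.14931089e-05,
        1.27368660e+00, -3.68952782e-02]), 'joint_vel': array([ 4.18824747e-04, -2.89066556e-03, -4.93470113e-03,  1.83205433e-05,
        1.66030403e-03,  1.20275627e-04]), 'joint_torque': array([-9.77818527e-04, -5.15903807e+01, -3.67961025e+01, -3.83704946e-04,
        8.07538658e-03,  2.08590318e-07]), 'tool_pos': array([ 0.17131063, -0.65230126,  0.23020729]), 'tcp_rot': array([-3.11395590e+00, -4.01991334e-01,  2.11335007e-04]), 'wrist_force': array([-1.38320458,  0.64977972, -0.45482136]), 'torque': array([-0.0410122 , -0.01178652,  0.0345879 ]), 'width': 1.00111877443421}
[[ 0.967  0.254 -0.   ]
 [ 0.254 -0.967  0.002]
 [ 0.    -0.002 -1.   ]]
```

Both views agree: the lid axis is at about (0.551, -0.171), the bar points at -51°, the green mark is at +16° and the black mark at -60°. I'll move above the lid first.

>>> {"op": "play_rows", "data": {
  "motion": [
    [0.0408, -0.0307, -0.0025, 0, 60],
    [0.0408, -0.0307, -0.0025, 0, 60],
    [0.0408, -0.0307, -0.0025, 0, 60],
    [0.0408, -0.0307, -0.0025, 0, 60],
    [0.0408, -0.0307, -0.0025, 0, 60]
  ]
}}

```text
time: 0.78
tool_pos: [0.3305, -0.451, 0.2435]
tcp_rot: [-3.115, -0.402, 0.0]
wrist_force: [0.8, 0.3, -0.9]
width: 0.704
```

>>> {"op": "play_rows", "data": {
  "motion": [
    [0.0408, -0.0307, -0.0025, 0, 60],
    [0.0408, -0.0307, -0.0025, 0, 60],
    [0.0408, -0.0307, -0.0025, 0, 60],
    [0.0408, -0.0307, -0.0025, 0, 60],
    [0.0408, -0.0307, -0.0025, 0, 60]
  ]
}}

```text
time: 1.4
tool_pos: [0.4887, -0.2508, 0.2562]
tcp_rot: [-3.116, -0.402, 0.0]
wrist_force: [0.3, -0.1, -0.5]
width: 0.704
```

>>> {"op": "play_rows", "data": {
  "motion": [
    [0.0408, -0.0307, -0.0025, 0, 60],
    [0.0408, -0.0307, -0.0025, 0, 60],
    [0, 0, 0, 0.026, 60],
    [0, 0, 0, 0.026, 60],
    [0, 0, 0, 0.026, 60]
  ]
}}

```text
time: 2.02
tool_pos: [0.5513, -0.1717, 0.2608]
tcp_rot: [-3.119, 0.373, 0.001]
wrist_force: [-0.8, -0.3, -0.6]
width: 0.705
```

>>> {"op": "play_rows", "data": {
  "motion": [
    [0, 0, 0, 0.026, 60],
    [0, 0, 0, 0.026, 60],
    [0, 0, 0, 0.026, 60],
    [0, 0, 0, 0.026, 60],
    [0, 0, 0, 0, 60]
  ]
}}

```text
time: 2.65
tool_pos: [0.5512, -0.1721, 0.2609]
tcp_rot: [2.839, -1.345, -0.001]
wrist_force: [0.1, -0.7, -0.2]
width: 0.703
```

```bash
python3 - <<'E'
from h import *
import pickle
s=read_state();ci,im=grab("wrist","w1");pickle.dump(ci,open("w1.pkl","wb"))
M=R.from_rotvec(s["tcp_rot"]).as_matrix();print(s["time"],s["tool_pos"],np.degrees(np.arctan2(M[1,0],M[0,0])),s["q"],M[:,2],s["wrist_force"])
def proj(p):
    T=np.linalg.inv(ci["pose"]);v=T[:3,:3]@p+T[:3,3];r=np.arctan2(np.hypot(v[0],v[1]),v[2]);K=ci["intrinsics"]
    return K[0][2]+K[0][0]*r*v[0]/np.hypot(*v[:2]),K[1][2]+K[0][0]*r*v[1]/np.hypot(*v[:2])
for p in([.5507,-.1714,.1205],[.5972,-.1577,.085],[.5692,-.193,.1525]):print(proj(np.array(p)))
E
```

```text
2.65 [ 0.5511707  -0.17211451  0.260905  ] -50.708402129057646 [-3.45805487e-01  6.31519417e-02  1.78095012e+00 -1.18312743e-05
  1.29817330e+00  2.11002250e+00] [-6.46156159e-04  2.20687365e-04 -9.99999767e-01] [ 0.0898011  -0.6709534  -0.22826016]
(np.float64(323.0073192970776), np.float64(225.10289869554424))
(np.float64(271.90856229447627), np.float64(194.51583013877618))
(np.float64(322.19424513879653), np.float64(196.31144152203086))
```

View pics/w1.png

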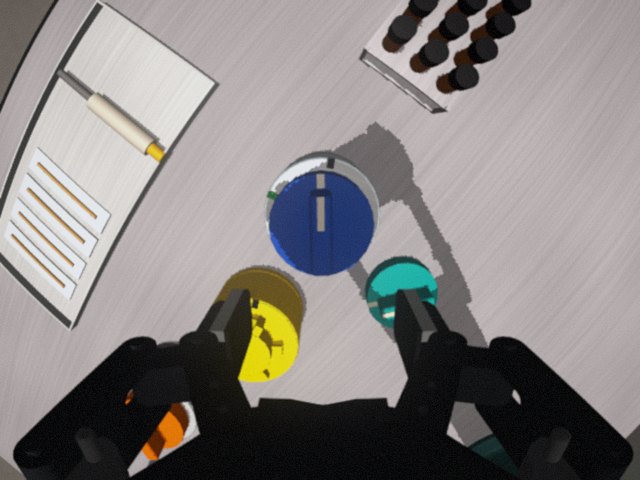

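The wrist view agrees to about 1 mm: the disc centre is near (321,223) against a predicted (323,225), and the bar is aligned with tool x. Next I descend and grip.

>>> {"op": "play_rows", "data": {
  "motion": [
    [0.0005, -0.001, 0.045, 0, 50],
    [0, 0, 0.045, 0, 50],
    [0, 0, 0.03, 0, 50],
    [0, 0, 0.016, 0, 50],
    [0, 0, 0, 0, 50]
  ]
}}

```text
time: 3.32
tool_pos: [0.5518, -0.1717, 0.1242]
tcp_rot: [2.838, -1.346, -0.004]
wrist_force: [0.2, 0.3, -0.4]
width: 0.585
```

>>> {"op": "play_rows", "data": {
  "motion": [
    [0, 0, 0, 0, 0],
    [0, 0, 0, 0, 0],
    [0, 0, 0, 0, 0],
    [0, 0, 0, 0, 0],
    [0, 0, 0, 0, 0]
  ],
  "squeeze": 40
}}

```text
time: 3.95
tool_pos: [0.5539, -0.1725, 0.1273]
tcp_rot: [-2.838, 1.347, -0.005]
wrist_force: [-1.6, 0.2, 6.0]
width: 0.18
```

>>> {"op": "play_rows", "data": {
  "motion": [
    [0, 0, -0.002, 0, 0],
    [0, 0, 0, -0.022, 0],
    [0, 0, 0, -0.022, 0],
    [0, 0, 0, -0.022, 0],
    [0, 0, 0, 0, 0]
  ]
}}

```text
time: 4.58
tool_pos: [0.5525, -0.1719, 0.1274]
tcp_rot: [-3.054, 0.737, -0.0]
wrist_force: [0.2, 0.9, 1.3]
width: 0.179
```

```bash
cat > st.py <<'E'
from h import *
import sys
s=read_state();M=R.from_rotvec(s["tcp_rot"]).as_matrix();print(s["time"],s["tool_pos"].round(4),"yaw",np.degrees(np.arctan2(M[1,0],M[0,0])).round(1),s["q"].round(3),M[:,2].round(3),s["wrist_force"].round(1),s["torque"].round(2),s["width"])
if len(sys.argv)>1: grab(sys.argv[2],sys.argv[1])
E
python3 st.py w2 wrist
```

```text
4.575 [ 0.5525 -0.1719  0.1274] yaw -27.1 [-0.345  0.17   1.918  0.     1.053  1.699] [ 0.  0. -1.] [0.2 0.9 1.3] [-0.03 -0.1   0.03] 0.17868818860232802
```

View pics/w2.png

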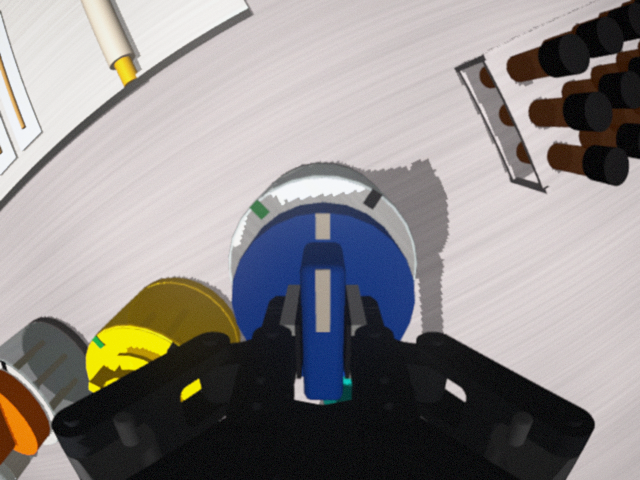

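The lid turns with the hand: the stripe at (322,225) now sits between the green mark (259,209) and the black one (373,199). I continue to the mark.

>>> {"op": "play_rows", "data": {
  "motion": [
    [0, 0, 0, -0.024, 0],
    [0, 0, 0, -0.024, 0],
    [0, 0, 0, -0.024, 0],
    [0, 0, 0, -0.024, 0],
    [0, 0, 0, -0.023, 0]
  ]
}}

```text
time: 5.25
tool_pos: [0.5521, -0.1717, 0.1267]
tcp_rot: [-3.111, -0.435, 0.001]
wrist_force: [0.4, -0.5, -1.7]
width: 0.18
```

>>> {"op": "play_rows", "data": {
  "motion": [
    [0, 0, 0, 0, 0],
    [0, 0, 0.003, 0, 0],
    [0, 0, 0.003, 0, 0],
    [0, 0, 0, 0, 0]
  ]
}}

```text
time: 5.75
tool_pos: [0.5523, -0.1718, 0.1208]
tcp_rot: [-3.112, -0.43, 0.001]
wrist_force: [1.0, 1.0, -1.5]
width: 0.177
```

```bash
python3 st.py
```

```text
5.75 [ 0.5523 -0.1718  0.1208] yaw 15.7 [-0.345  0.177  1.923  0.     1.042  0.951] [-0.001  0.    -1.   ] [ 1.   1.  -1.5] [ 0.06 -0.12 -0.01] 0.1773897223184371
```

It follows the hand down freely, so I lower it until it seats.

>>> {"op": "play_rows", "data": {
  "motion": [
    [0, 0, 0.003, 0, 0],
    [0, 0, 0.002, 0, 0],
    [0, 0, 0, 0, 0],
    [0, 0, 0, 0, 0]
  ]
}}

```text
time: 6.25
tool_pos: [0.5525, -0.172, 0.1173]
tcp_rot: [3.112, 0.431, 0.0]
wrist_force: [-3.4, 0.9, 5.8]
width: 0.182
```

```bash
python3 st.py w3 wrist
```

```text
6.25 [ 0.5525 -0.172   0.1173] yaw 15.8 [-0.345  0.181  1.926 -0.     1.035  0.951] [ 0. -0. -1.] [-3.4  0.9  5.8] [0.21 0.42 0.03] 0.18153927530537498
```

View pics/w3.png

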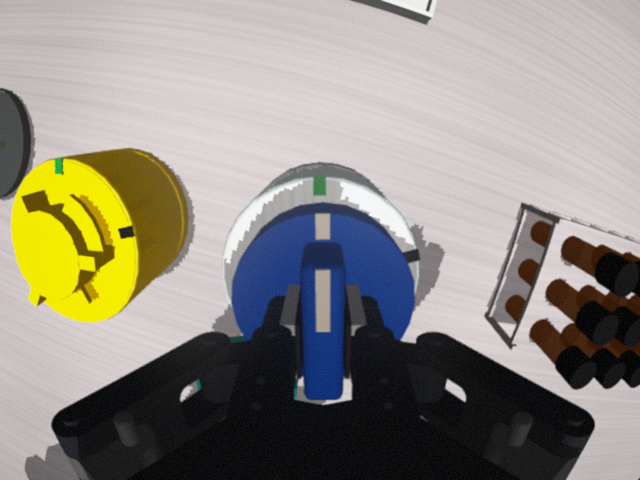

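The stripe (322,225) points at the green mark (320,186). The lid dropped 10 mm and rests with light contact, so I relieve the pressure and turn clockwise.

>>> {"op": "play_rows", "data": {
  "motion": [
    [0, 0, -0.001, 0, 0],
    [0, 0, 0, 0.025, 0],
    [0, 0, 0, 0.025, 0],
    [0, 0, 0, 0.025, 0],
    [0, 0, 0, 0.025, 0]
  ]
}}

```text
time: 6.92
tool_pos: [0.5527, -0.1717, 0.1174]
tcp_rot: [-3.091, 0.559, -0.001]
wrist_force: [1.0, 1.2, 1.0]
width: 0.18
```

>>> {"op": "play_rows", "data": {
  "motion": [
    [0, 0, 0, 0.025, 0],
    [0, 0, 0, 0.025, 0],
    [0, 0, 0, 0.025, 0],
    [0, 0, 0, 0.02, 0],
    [0, 0, 0, 0, 0]
  ]
}}

```text
time: 7.55
tool_pos: [0.5528, -0.1721, 0.1174]
tcp_rot: [2.795, -1.434, 0.001]
wrist_force: [0.7, 0.2, 0.4]
width: 0.181
```

```bash
python3 st.py
```

```text
7.55 [ 0.5528 -0.1721  0.1174] yaw -54.3 [-0.345  0.181  1.926 -0.     1.034  2.174] [ 0.001 -0.    -1.   ] [0.7 0.2 0.4] [ 0.01 -0.1   0.01] 0.1812135235609913
```

Turned 70° so far with no torque. I continue gently to the stop.

>>> {"op": "play_rows", "data": {
  "motion": [
    [0, 0, 0, 0.008, 0],
    [0, 0, 0, 0.008, 0],
    [0, 0, 0, 0.005, 0],
    [0, 0, 0, 0, 0]
  ]
}}

```text
time: 8.05
tool_pos: [0.5527, -0.1731, 0.1174]
tcp_rot: [2.694, -1.613, 0.002]
wrist_force: [0.3, -5.0, -1.2]
width: 0.177
```

```bash
python3 st.py
```

```text
8.05 [ 0.5527 -0.1731  0.1174] yaw -61.8 [-3.450e-01  1.810e-01  1.926e+00 -2.000e-03  1.034e+00  2.306e+00] [ 0.001 -0.002 -1.   ] [ 0.3 -5.  -1.2] [-1.06 -0.08  0.54] 0.17707208873783697
```

The stop is felt at about 77.6° (0.54 N m). I relax slightly, release and retreat.

>>> {"op": "play_rows", "data": {
  "motion": [
    [0, 0, 0, -0.003, 0],
    [0, 0, 0, 0, 45],
    [0, 0, 0, 0, 45],
    [0, 0, 0, 0, 45],
    [0, 0, 0, 0, 45]
  ]
}}

```text
time: 8.68
tool_pos: [0.5525, -0.1717, 0.1172]
tcp_rot: [-2.708, 1.592, 0.0]
wrist_force: [-0.2, 0.1, 0.6]
width: 0.526
```

>>> {"op": "play_rows", "data": {
  "motion": [
    [0, 0, -0.015, 0, 45],
    [0, 0, -0.03, 0, 45],
    [0, 0, -0.05, 0, 45],
    [0, 0, -0.05, 0, 45],
    [0, 0, 0, 0, 45]
  ]
}}

```text
time: 9.3
tool_pos: [0.5559, -0.1731, 0.2699]
tcp_rot: [-2.706, 1.59, -0.019]
wrist_force: [-0.2, -0.6, 0.3]
width: 0.531
```

```bash
python3 st.py w4 wrist; python3 - <<'E'
from h import *
_,im=grab("scene","s4")
a=im[180:420,100:500,::-1];b=cv2.imread("pics/w4.png")[120:320,200:440]
cv2.imwrite("pics/c4.png",np.vstack([cv2.convertScaleAbs(cv2.resize(np.ascontiguousarray(a),(560,336)),alpha=1.5),cv2.copyMakeBorder(b,0,0,0,320,0)]))
E
```

```text
9.3 [ 0.5559 -0.1731  0.2699] yaw -60.9 [-0.345  0.059  1.769  0.     1.301  2.289] [ 0.012 -0.004 -1.   ] [-0.2 -0.6  0.3] [-0.01  0.01 -0.01] 0.530564159080847
```

View pics/c4.png

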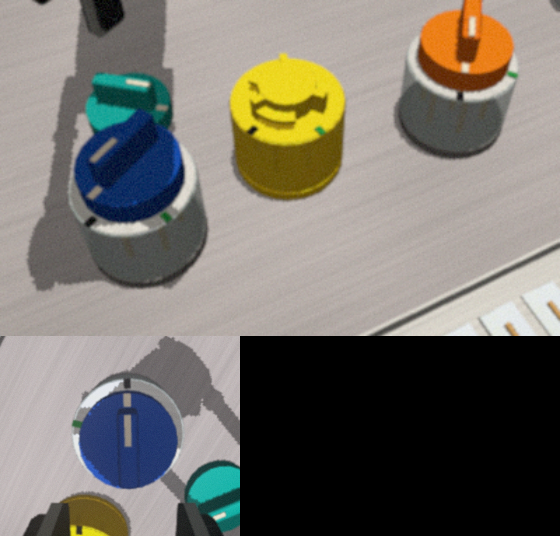

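The lid sits low and level with its stripe at the black mark, the gripper is clear, and the orange jar hasn't moved. I'll hand it in.

```bash
python3 -c "
from workcell import *
print(finish_job())"
```

```text
the job is handed in; nothing more can be done
None
```

The jar is closed and I handed the job in after about 9.4 s of the 32 s; no verdict is reported.

- **What I did:** I gripped the blue lid's bar and turned it back about 67° to the green mark. I then followed it down about 10 mm onto the neck and turned it about 77° clockwise to its stop. Finally I let go and moved clear.
- **Last checks:** The stop was felt as 0.54 N m at about 77.6° from the mark. The last pictures show the stripe at the black mark, the lid low and level, the gripper clear and the orange jar where it stood. After I moved clear, the wrist force was about zero.
- **What disagreed:** When the fingers first closed, their tips touched the lid's disc. That pushed the hand up about 3 mm with 6 N, well under the limit, and I eased it off before turning. No checks failed.

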